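# Set a sprung router bracket to size and cam it shut

## Task

Open the router bracket on the desk to our router's size: take the sliding leg by its pull bar and draw it out against its spring until the inner edge of its toe lies between the two close-set lines on the deck. Hold it there and, only then, squeeze the cam lever fully shut against the leg's stem without letting the leg creep off the mark. Finish still holding on - fingers on the leg, leg between the lines, lever shut - and leave everything else on the desk where it is.

Things in the scene. Friction and masses are not known exactly. Their poses are not given: they have to be found in the camera images.
- bracket: Router bracket, fixed: aluminium deck 300 x 90 mm, its top 20 mm above the desk. Origin: centre of its underside, at desk height; +x along the deck the way the sliding leg is pulled out, z up. A fixed black jaw (80 wide, top 80 mm above the desk) stands at its -x end. Thin dark lines cross the deck: three single ones and one close-set pair 16 mm apart, the wanted size.
- size_mark (a point): Point on the deck's top midway between the two close-set lines; 17 mm on the -x side of the bracket's centre.
- leg_slide (a joint): How far the sliding leg is drawn out along the bracket's +x, in m: 0 fully in (at the start), 0.120 at the stop. The toe edge is midway between the two lines at 0.085 (lines at 0.077 and 0.093). A spring pulls the leg in with 4 N at 0, 7.5 N at 0.085 (friction 0.8 N), also when the lever is shut: let go and the mark is lost.
- toe_edge (a point): Middle of the sliding leg's toe edge: the leg ends towards the fixed jaw in a thin flat toe (70 mm wide, 22 long, 4 thick, lying on the deck), and this is the top of its free edge.
- leg: The black sliding leg: stem and pull bar, T-shaped from above, 22 to 58 mm above the desk; axes as the bracket's. Origin: on the deck top at the foot of the leg's upright jaw (80 wide, top 81 mm above the desk), 30 mm to +x of the toe edge. Stem: x 0 to 76 mm, 24 mm wide. Pull bar across its end: x 76 to 84, 84 mm wide; fingers beside the stem push +x on its inner face.
- grip_point (a point): On the stem's centre line, 12 mm short of the bar's inner face, 46 mm above the desk: where the pads straddle stem and lever.
- lever (a joint): Cam lever angle, rad: 0 shut (flat along the stem's side), 0.34 to 0.46 at the start, 0.55 at its stop. Upright pivot on the -y side of the stem near the jaw (leg frame x 10, y -17 mm); the free end points towards the pull bar and swings out to -y as it opens. Stiff (0.09 N m, about 2 N at the tip); stays where it is left.
- lever_tip (a point): Centre of the rounded (8 mm) free end of the lever's blade, 58 mm from the pivot, 41 mm above the desk. The blade is a steel bar 8 mm thick, 32 to 50 mm above the desk. Shut, stem and blade together are 33 mm thick (outer face 21 mm to -y of the stem's centre line); at 0.46 rad the tip stands 47 mm out from that line (59 mm over stem and tip).
- router: Bystander: black router 145 x 230 x 32 mm with three upright antennas, 190 mm high over all; origin at the centre of its underside. Loose.
- screwdriver: Bystander: screwdriver 170 mm long lying beside the bracket. Loose.
- antenna: Bystander: spare black antenna 190 mm long lying beside the bracket. Loose.
- anchors: Bystander: jar of wall anchors, 54 mm across, 50 mm high, close to the bracket. Loose.
- mug: Bystander: white mug, 82 mm across, 92 mm high. Loose.
- adapter: Bystander: black plug-in power adapter 75 x 45 x 32 mm. Loose.
- notes: Bystander: pad of paper notes 76 x 76 x 18 mm. Loose.

How it is judged:
By the outcome, as a careful person would: the job done as asked, in the order asked, and still so for the second after the job is handed in, while the arm keeps its last pose, push and grip.
It also fails if it takes over 43 s, if anything falls off the work surface, if the arm or the gripper's body presses on something with over 40 N, if the wrist force passes 120 N, or if a joint passes its speed limit or range.

## Robot

A 6-joint arm with a two-finger parallel gripper is mounted at the origin on the work surface. World frame = base frame: x ahead of the robot, y to its left, z up, the work surface at z = 0. Lengths are in mm, angles in rad, forces in N, time in s.
With the tool pointing down it reaches from about 325 to 875 mm from the base axis. Payload 4.4 kg.
Tool frame: the origin (TCP) lies midway between the tips of the shut fingers; the grasp point (between the pads) lies 19 mm behind it (r.grip_point_offset is the distance from the TCP to the grasp point, in mm); z points along the fingers, x is the direction in which the jaws open and shut, and the axes are right-handed (so a half turn about z gives the same grasp; the last joint's range is limited). The gripper opens to 85 mm and grips with 20 to 120 N. Pads are 22 mm wide; open, the fingers measure 114 mm over their backs; the gripper's body (76 mm by 85 mm) begins 54 mm behind the grasp point. The pads swing forward as they close: fully open they stand 13 mm farther back than shut.
Start: joints at [-1.5, 0.207, 1.542, -0, 1.393, -0.15], TCP at [126.479, -560.919, 231.282] pointing down, gripper open.
Joint ranges: [-2.73, 2.73], [-0.86, 2.22], [0.23, 2.46], [-1.11, 4.25], [0.08, 2.63], [-2.82, 2.82]. Speed limits (rad/s): [2.79, 2.79, 3.14, 3.14, 3.14, 3.14].

## Interface

Orientations are given as a unit quaternion [w, x, y, z].
In Python, from rig import r gives the robot as it stands.
- The arm moves only by the tool arm_command, never from a script. Its argument "rows" is a list that holds one entry, the list of rows, each a list of 7 numbers: the turn, a rotation vector about the tool's x, y, z in degrees, then the shift along the tool's x, y, z in m, then the gripper command: -1 is shut, 1 is fully open, values between are in proportion. In form: [[[ax, ay, az, dx, dy, dz, gripper], ...]]. A call has 1 to 8 rows; each row shifts and turns the commanded pose from where the row before left it, along the tool's axes as they then stand; what a row does not reach is not made up. A row lasts 1/12 s, in which the tool goes at most 41.7 mm and 7.16 degrees, less where a joint would pass 70% of its speed; a pose out of reach is approached as far as the arm can. A call with a gripper value outside its range is refused whole. The fingers move at their own pace and stop on an object; "force" is the grip in N (left out, the last holds). Time passes only in rows, so rows that do not move let the fingers close. It gives the time, the measured TCP pose, the force and the opening at its end, in the units of the state.
- r.read_state(): the state, without advancing time (a new reading comes with each control period).
- r.get_image(name): name is "side" or "top"; returns (picture, depth): 480x640x3 uint8, red, green, blue; 480x640 float32, mm along the optical axis (not along the pixel's ray), 0 where there is no reading.
- r.camera_info(name): a dict with "fovy" (degrees; the focal length in pixels is half the picture's height over the tangent of half this angle, whatever the lens; pixels are square), "cx", "cy" (the principal point, pixels), "position" and "orientation" of the camera in the world. Camera axes: x right, y up, looking along -z (the intrinsics and any distortion apply to the point x, -y, -z); pixel columns grow to the right and rows downward; lengths in mm; the calibration is good to about 2 mm. A picture is of the moment at which its call begins. camera_info takes no time and is no camera call.
- r.finish_job(): hands the job in, once; it reports no verdict.
The state is a dict: "clock": time; "q": joint angles; "qvel": joint speeds; "effort": joint torques, N m; "tcp_pos": TCP position; "orientation": TCP orientation; "wrist_force": force on the tool from outside, world axes, zero at the start; "torque": the same for the moment, N m; "width": finger opening in mm.
Only numpy, scipy, OpenCV 4.12 (cv2) and the standard library are available. Lean on these libraries where they do the work, as an engineer would, in place of code of your own. Each camera call takes 0.05 s, during which the arm holds its last target.

## Working session

There is one attempt and no reset: what is moved stays moved. The work goes in short steps, Python scripts to look and compute and a tool call to move; the robot and the scene stay as the last step left them, time stands still between calls to the robot, and variables do not carry over. Pictures are saved under pics/ and viewed, and the job is handed in when it is done.

Besides the shell and the picture viewer there is one more tool, called after "Call:" as name(argument=value, ...), one argument or row to a line, values as JSON. arm_command: Moves the arm, as the interface text tells. Its arguments: {"type":"object","properties":{"rows":{"type":"array"},"force":{"type":"number"}},"required":["rows"]}

```bash
ls; mkdir -p pics
python3 - <<'E'
from rig import r
import cv2
print(r.read_state())
for n in("side","top"):
    p,d=r.get_image(n); print(n,r.camera_info(n))
    cv2.imwrite(f"pics/{n}0.png",p[:,:,::-1]); 
    import numpy as np; np.save(f"pics/{n}0.npy",d)
E
```

```text
pics
{'clock': 0.0, 'q': array([-1.49949341e+00,  2.07421339e-01,  1.54298447e+00, -4.67926356e-06,
        1.39348969e+00, -1.50494390e-01]), 'qvel': array([-0.00188573, -0.00099913, -0.00045819,  0.00043206,  0.00012879,
       -0.00161477]), 'effort': array([ 4.54986102e-04, -3.83027029e+01, -2.91600555e+01, -3.32335803e-04,
        1.04618873e-02, -6.73540210e-07]), 'tcp_pos': array([ 126.42577259, -560.14281837,  230.11052537]), 'orientation': array([-0.00084421,  0.78101935, -0.62450576, -0.000783  ]), 'wrist_force': array([ 0.34605433, -0.30384653,  0.17336501]), 'torque': array([ 0.03396895, -0.01109915, -0.06463244]), 'width': 85.53623897504387}
side {'fovy': 45.45326496382063, 'cx': 329.2714791570584, 'cy': 234.73538225225514, 'position': array([-351.91307169,  854.79877617,  779.7005169 ]), 'orientation': array([-0.35284877, -0.18761244,  0.44946778,  0.79892305])}
top {'fovy': 52.4026403737062, 'cx': 325.61722338823637, 'cy': 238.56614582267983, 'position': array([ 308.70998395,   30.75417012, 1170.82596401]), 'orientation': array([ 0.70736665,  0.05324195, -0.05835368, -0.70241908])}
```

View pics/side0.png

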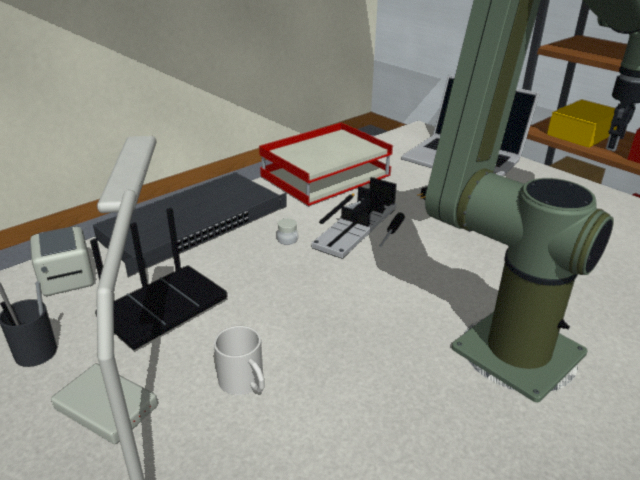

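View pics/top0.png

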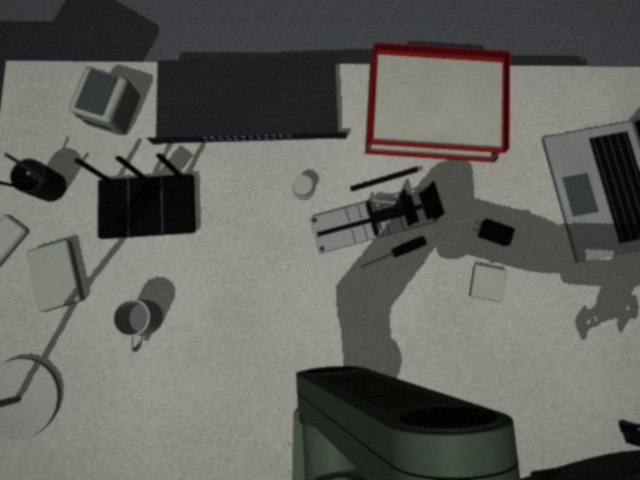

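```bash
cat > h.py <<'E'
import numpy as np,cv2
from rig import r
from scipy.spatial.transform import Rotation as R
def cam(n):
    c=r.camera_info(n); q=c['orientation']; M=R.from_quat([q[1],q[2],q[3],q[0]]).as_matrix()
    f=240/np.tan(np.radians(c['fovy']/2)); return c,M,f
def ray(n,u,v):
    c,M,f=cam(n); return c['position'],M@np.array([(u-c['cx'])/f,-(v-c['cy'])/f,-1.])
def at_z(n,u,v,z):
    p,d=ray(n,u,v); return p+d*(z-p[2])/d[2]
def at_d(n,u,v,dep):
    p,d=ray(n,u,v); return p+d*dep
def proj(n,P):
    c,M,f=cam(n); q=M.T@(np.asarray(P,float)-c['position']); return c['cx']+f*q[0]/-q[2], c['cy']-f*q[1]/-q[2]
def crop(p,u0,v0,w,h,s,fn):
    cv2.imwrite(fn,cv2.resize(p[v0:v0+h,u0:u0+w],None,fx=s,fy=s,interpolation=cv2.INTER_CUBIC))
E
python3 - <<'E'
from h import *
p=cv2.imread('pics/top0.png'); g=np.clip(p.astype(float)*1.7,0,255).astype('uint8')
crop(g,300,160,160,110,5,'pics/top0c.png')
p=cv2.imread('pics/side0.png'); g=np.clip(p.astype(float)*1.7,0,255).astype('uint8')
crop(g,300,160,120,100,6,'pics/side0c.png')
E
```

```text
(no output)
```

View pics/top0c.png

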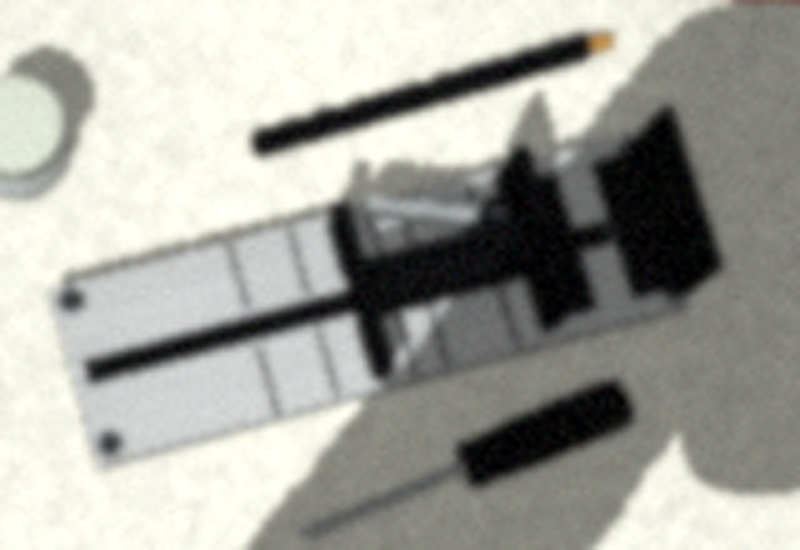

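View pics/side0c.png

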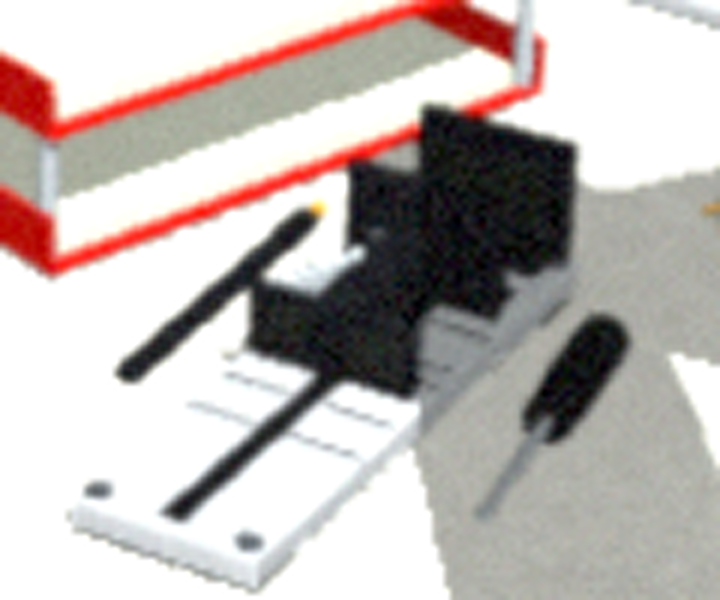

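```bash
cat > fit.py <<'E'
from h import *
from scipy.optimize import least_squares
T=lambda a,b:(300+(a+.5)/5-.5,160+(b+.5)/5-.5)
S=lambda a,b:(300+(a+.5)/6-.5,160+(b+.5)/6-.5)
obs=[('top',T(52,284),(150,-45,20)),('top',T(98,468),(150,45,20)),
('top',T(332,207),(12,-42,58)),('top',T(375,378),(12,42,58)),('top',T(352,203),(4,-42,58)),('top',T(393,374),(4,42,58)),
('side',S(75,510),(150,-45,20)),('side',S(256,572),(150,45,20)),('side',S(576,262),(-150,45,20)),
('side',S(250,285),(12,-42,58)),('side',S(418,325),(12,42,58))]
def W(p,P):
    c,s=np.cos(p[2]),np.sin(p[2]); return np.array([p[0]+c*P[0]-s*P[1],p[1]+s*P[0]+c*P[1],P[2]])
def res(p):return np.concatenate([np.subtract(proj(n,W(p,P)),uv) for n,uv,P in obs])
if __name__=="__main__":
    c=at_z('top',*T(375,300),20);print(c)
    for sel in(('top',),('side',),('top','side')):
        o=obs; f=lambda p:np.concatenate([np.subtract(proj(n,W(p,P)),uv) for n,uv,P in o if n in sel])
        s=least_squares(f,[c[0],c[1],1.8],loss='soft_l1');print(sel,s.x,np.round(f(s.x),1))
    p=s.x
    for n,tf,u0,v0,w,h,k in(('top',T,300,160,160,110,5),('side',S,300,160,120,100,6)):
        im=cv2.imread(f'pics/{n}0c.png')
        def L(pts,col):
            q=[]
            for P in pts:
                u,v=proj(n,W(p,P)); q.append((int((u-u0+.5)*k),int((v-v0+.5)*k)))
            cv2.polylines(im,[np.array(q)],True,col,1)
        L([(150,-45,20),(150,45,20),(-150,45,20),(-150,-45,20)],(0,0,255))
        L([(12,-42,58),(12,42,58),(4,42,58),(4,-42,58)],(0,255,0))
        L([(4,-12,58),(4,12,58),(-72,12,58),(-72,-12,58)],(0,255,0))
        L([(-72,-40,81),(-72,40,81)],(255,255,0))
        for x in(-9,-25):L([(x,-45,20),(x,45,20)],(255,0,255))
        for a in(.34,.46):L([(-62,-17,50),(-62+58*np.cos(a),-17-58*np.sin(a),50)],(255,100,0))
        cv2.imwrite(f'pics/{n}_fit.png',im)
E
python3 fit.py
```

```text
[539.19447286 -94.56941608  20.        ]
('top',) [538.25513366 -93.59261016   1.81991484] [-0.8  0.4 -1.1 -0.4  0.4 -0.1  1.   0.1 -0.3 -0.1  0.7  0.1]
('side',) [538.69291543 -87.3104262    1.8669417 ] [-0.5 -0.9  1.4 -0.6  0.2  0.1 -0.8  0.3  0.1  2.1]
('top', 'side') [539.41143367 -92.19598127   1.8369615 ] [-1.4  1.  -1.1  0.1 -0.5 -0.4  0.7 -0.4 -1.2 -0.5  0.4 -0.5 -0.5 -2.5
  0.7 -1.7  2.4  0.1  0.5 -0.7  0.8  1.5]
```

```bash
ls pics
```

```text
side0.npy
side0.png
side0c.png
side_fit.png
top0.npy
top0.png
top0c.png
top_fit.png
```

View pics/top_fit.png

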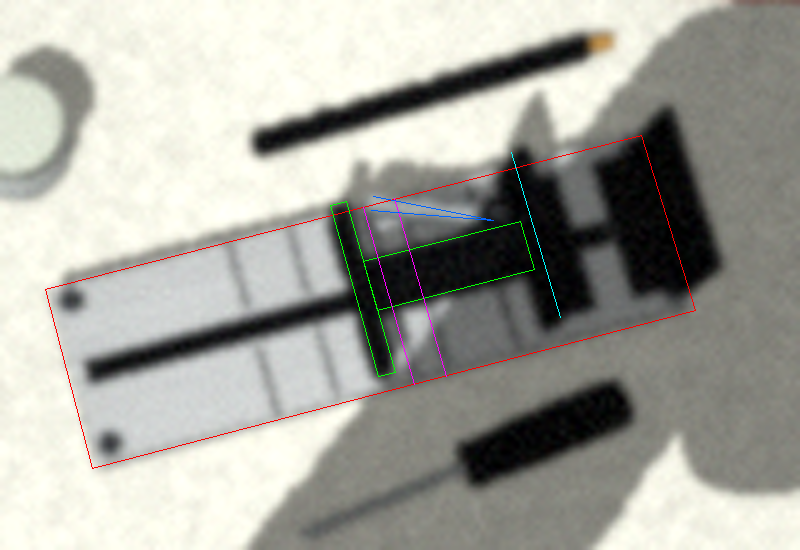

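View pics/side_fit.png

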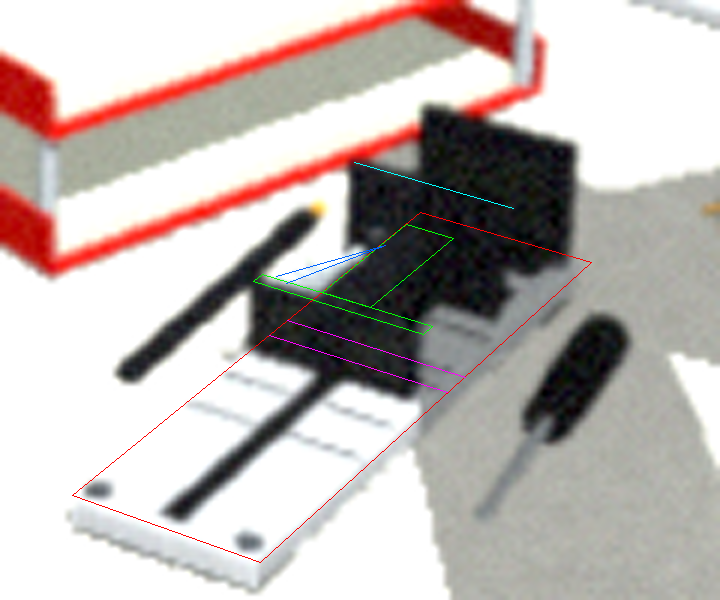

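Run:
```python
from fit import *
for n in('top','side'):
    d=np.load(f'pics/{n}0.npy'); c,M,f=cam(n)
    v,u=np.mgrid[160:265,300:460]
    D=d[160:265,300:460]
    X=np.stack([(u-c['cx'])/f*D,-(v-c['cy'])/f*D,-D],-1)@M.T+c['position']
    ok=(D>0)&(X[...,0]>380)&(X[...,0]<680)&(X[...,1]>-300)&(X[...,1]<100)
    Z=X[...,2][ok]; print(n,ok.sum(),np.histogram(Z,bins=np.arange(-15,110,5)))
    # bracket-frame occupancy using top fit
    p=[538.26,-93.6,1.82]
    cs,sn=np.cos(p[2]),np.sin(p[2]); q=X[ok]-[p[0],p[1],0]
    bx=cs*q[:,0]+sn*q[:,1]; by=-sn*q[:,0]+cs*q[:,1]; z=q[:,2]
    def rep(lbl,m): print(lbl,m.sum(), 'bx',np.percentile(bx[m],[1,5,50,95,99]).round(1),'by',np.percentile(by[m],[1,5,50,95,99]).round(1))
    inb=(abs(bx)<190)&(abs(by)<60)
    rep('deck',inb&(z>15)&(z<25)); rep('bar/stem',inb&(z>52)&(z<64)&(bx>-60)); rep('bar',inb&(z>52)&(z<64)&(abs(by)>20)&(bx>-60)&(bx<40)&((by>20)|(by<-32)));rep('jaws',inb&(z>74)&(z<86)&(bx>-100)); rep('fixed',inb&(z>74)&(z<86)&(bx<-100));rep('lever',inb&(z>45)&(z<52)&(by<-14)&(bx>-60)&(bx<2))
```

```text
top 15537 (array([   0,   88, 4172, 5066,  417,  288, 1471, 2147,  354,   53,   65,
         71,  187,  278,  394,  119,   63,   41,  114,  148,    1,    0,
          0,    0]), array([-15, -10,  -5,   0,   5,  10,  15,  20,  25,  30,  35,  40,  45,
        50,  55,  60,  65,  70,  75,  80,  85,  90,  95, 100, 105]))
deck 3281 bx [-141.2 -128.4   39.4  138.9  147.6] by [-48.  -43.5   3.3  38.8  42.8]
bar/stem 440 bx [-59.2 -56.7 -15.9  11.   12.4] by [-40.9 -33.5  -4.3  25.   35. ]
bar 58 bx [-26.9 -18.8   7.8  12.4  13.4] by [-43.1 -42.9  20.9  36.1  37.6]
jaws 133 bx [-80.6 -79.5 -75.5 -71.6 -71.1] by [-43.4 -40.9  -5.8  29.3  33.5]
fixed 135 bx [-150.8 -149.9 -145.3 -141.5 -140.9] by [-45.8 -41.6  -5.2  29.3  32.2]
lever 71 bx [-55.5 -52.5 -30.8  -6.2  -4.6] by [-44.3 -42.2 -33.7 -22.8 -20.5]
side 8106 (array([   0,    2, 1737, 2800,  234,  264,  630,  959,  143,   89,   98,
        102,  150,  165,  265,  113,   93,   93,   95,   74,    0,    0,
          0,    0]), array([-15, -10,  -5,   0,   5,  10,  15,  20,  25,  30,  35,  40,  45,
        50,  55,  60,  65,  70,  75,  80,  85,  90,  95, 100, 105]))
deck 1429 bx [-138.2 -104.5   68.7  149.1  153.4] by [-45.5 -40.    9.8  40.9  43.8]
bar/stem 243 bx [-59.1 -55.7  -5.2  16.6  19.1] by [-41.2 -34.   -3.2  27.1  37.1]
bar 37 bx [-8.8  2.3 11.4 17.7 22.4] by [-44.3 -41.5  23.2  37.5  38.5]
jaws 96 bx [-80.3 -77.4 -71.7 -66.4 -63.8] by [-46.4 -41.9  -5.4  30.4  32.8]
fixed 84 bx [-151.7 -148.5 -141.9 -136.6 -134.3] by [-47.  -42.   -6.8  28.8  32.9]
lever 38 bx [-56.2 -52.3 -24.4  -7.4  -4.4] by [-46.  -41.5 -33.5 -26.4 -25.9]
```

```bash
cat > plan.py <<'E'
from h import *
P0=[540.9,-91.0,1.84]
def bw(bx,by,z,p=P0):
    c,s=np.cos(p[2]),np.sin(p[2]); return np.array([p[0]+c*bx-s*by,p[1]+s*bx+c*by,z])
def state():
    s=r.read_state(); q=s['orientation']; return s,R.from_quat([q[1],q[2],q[3],q[0]])
def tocf(P,p=P0):
    c,s=np.cos(p[2]),np.sin(p[2]); d=np.asarray(P)[:2]-p[:2]; return np.array([c*d[0]+s*d[1],-s*d[0]+c*d[1],P[2]])
def target(bias=2.0,p=P0):
    a=p[2]-np.pi/2-np.radians(bias)
    x=[np.cos(a),np.sin(a),0]; z=[0,0,-1.]; y=np.cross(z,x); return R.from_matrix(np.array([x,y,z]).T)
def plan(bx,by,z,bias=2.,n=8,start=None):
    s,Rc=state(); T=target(bias); pos=s['tcp_pos']; g=bw(bx,by,z)
    rv=(Rc.inv()*T).as_rotvec(degrees=True)
    print('total rv',rv.round(2),'dpos',(g-pos).round(1))
    for k in range(n):
        Rk=Rc*R.from_rotvec(rv*k/n,degrees=True)
        sh=Rk.inv().apply((g-pos)/n)/1000
        print([*np.round(rv/n,2),*np.round(sh,4)])
E
python3 -c "
from plan import *
plan(-22,-13,150,2,17)"
```

```text
total rv [-1.100e-01  8.000e-02 -9.071e+01] dpos [432.9 451.5 -80.2]
[np.float64(-0.01), np.float64(0.0), np.float64(-5.34), np.float64(-0.0203), np.float64(-0.0307), np.float64(0.0048)]
[np.float64(-0.01), np.float64(0.0), np.float64(-5.34), np.float64(-0.0174), np.float64(-0.0324), np.float64(0.0048)]
[np.float64(-0.01), np.float64(0.0), np.float64(-5.34), np.float64(-0.0143), np.float64(-0.0339), np.float64(0.0048)]
[np.float64(-0.01), np.float64(0.0), np.float64(-5.34), np.float64(-0.011), np.float64(-0.0351), np.float64(0.0048)]
[np.float64(-0.01), np.float64(0.0), np.float64(-5.34), np.float64(-0.0077), np.float64(-0.036), np.float64(0.0048)]
[np.float64(-0.01), np.float64(0.0), np.float64(-5.34), np.float64(-0.0044), np.float64(-0.0365), np.float64(0.0047)]
[np.float64(-0.01), np.float64(0.0), np.float64(-5.34), np.float64(-0.0009), np.float64(-0.0368), np.float64(0.0047)]
[np.float64(-0.01), np.float64(0.0), np.float64(-5.34), np.float64(0.0025), np.float64(-0.0367), np.float64(0.0047)]
[np.float64(-0.01), np.float64(0.0), np.float64(-5.34), np.float64(0.0059), np.float64(-0.
[... 262 characters left out ...]
np.float64(-0.01), np.float64(0.0), np.float64(-5.34), np.float64(0.0157), np.float64(-0.0333), np.float64(0.0047)]
[np.float64(-0.01), np.float64(0.0), np.float64(-5.34), np.float64(0.0187), np.float64(-0.0317), np.float64(0.0047)]
[np.float64(-0.01), np.float64(0.0), np.float64(-5.34), np.float64(0.0216), np.float64(-0.0298), np.float64(0.0047)]
[np.float64(-0.01), np.float64(0.0), np.float64(-5.34), np.float64(0.0242), np.float64(-0.0277), np.float64(0.0047)]
[np.float64(-0.01), np.float64(0.0), np.float64(-5.34), np.float64(0.0267), np.float64(-0.0253), np.float64(0.0047)]
[np.float64(-0.01), np.float64(0.0), np.float64(-5.34), np.float64(0.0289), np.float64(-0.0227), np.float64(0.0047)]
```

Call:
arm_command(
  rows=[
    [[0, 0, -5.34, -0.0203, -0.0307, 0.002, 1], [0, 0, -5.34, -0.0174, -0.0324, 0.002, 1], [0, 0, -5.34, -0.0143, -0.0339, 0.002, 1], [0, 0, -5.34, -0.011, -0.0351, 0.002, 1], [0, 0, -5.34, -0.0077, -0.036, 0.002, 1], [0, 0, -5.34, -0.0044, -0.0365, 0.002, 1], [0, 0, -5.34, -0.0009, -0.0368, 0.002, 1], [0, 0, -5.34, 0.0025, -0.0367, 0.002, 1]],
  ],
  force=40,
)

```text
clock: 0.77
tcp_pos: [330.9, -346.7, 214.8]
orientation: [-0.0, 0.955, -0.295, -0.0]
wrist_force: [0.4, -0.9, 1.2]
width: 85.3
```

Call:
arm_command(
  rows=[
    [[0, 0, -5.34, 0.0059, -0.0363, 0.005, 1], [0, 0, -5.34, 0.0092, -0.0356, 0.005, 1], [0, 0, -5.34, 0.0125, -0.0346, 0.005, 1], [0, 0, -5.34, 0.0157, -0.0333, 0.005, 1], [0, 0, -5.34, 0.0187, -0.0317, 0.005, 1], [0, 0, -5.34, 0.0216, -0.0298, 0.005, 1], [0, 0, -5.34, 0.0242, -0.0277, 0.005, 1], [0, 0, -5.34, 0.0267, -0.0253, 0.005, 1]],
  ],
)

```text
clock: 1.43
tcp_pos: [534.4, -134.1, 174.6]
orientation: [-0.0, 0.997, 0.073, -0.0]
wrist_force: [0.6, -0.4, -0.5]
width: 85.4
```

Call:
arm_command(
  rows=[
    [[0, 0, -5.34, 0.0289, -0.0227, 0.005, 1], [0, 0, 0, 0, 0, 0.005, 1], [0, 0, 0, 0, 0, 0, 1]],
  ],
)

```text
clock: 1.68
tcp_pos: [558.8, -107.3, 163.3]
orientation: [-0.001, 0.993, 0.119, -0.002]
wrist_force: [-0.3, -1.0, -0.7]
width: 85.6
```

```bash
cat > look.py <<'E'
import sys
from plan import *
def look(tag,names=('top','side'),g=1.7):
    for n in names:
        p,d=r.get_image(n); np.save(f'pics/{n}{tag}.npy',d); p=np.clip(p[:,:,::-1].astype(float)*g,0,255).astype('uint8')
        cv2.imwrite(f'pics/{n}{tag}.png',p)
        if n=='top': crop(p,300,150,160,120,5,f'pics/{n}{tag}c.png')
        else: crop(p,290,150,130,100,6,f'pics/{n}{tag}c.png')
def st():
    s,Rc=state(); x=Rc.as_matrix()[:,0]
    print('t',round(s['clock'],2),'tcp',s['tcp_pos'].round(1),'br',tocf(s['tcp_pos']).round(1),'yawerr',round(float(np.degrees(np.arctan2(x[1],x[0])-(P0[2]-np.pi/2))),2),'tilt',Rc.as_matrix()[:,2].round(3),'w',round(s['width'],1),'F',s['wrist_force'].round(1),'Fbr',(tocf(np.r_[s['wrist_force'][:2]+P0[:2],s['wrist_force'][2]])).round(1),'T',s['torque'].round(2))
if __name__=="__main__":
    st()
    if len(sys.argv)>1: look(sys.argv[1],sys.argv[2:] or ('top','side'))
E
python3 look.py 1
```

```text
t 1.68 tcp [ 558.8 -107.3  163.3] br [-20.5 -12.9 163.3] yawerr -1.76 tilt [-0.003  0.001 -1.   ] w 85.6 F [-0.3 -1.  -0.7] Fbr [-0.9  0.6 -0.7] T [-0.03 -0.01  0.01]
```

View pics/top1c.png

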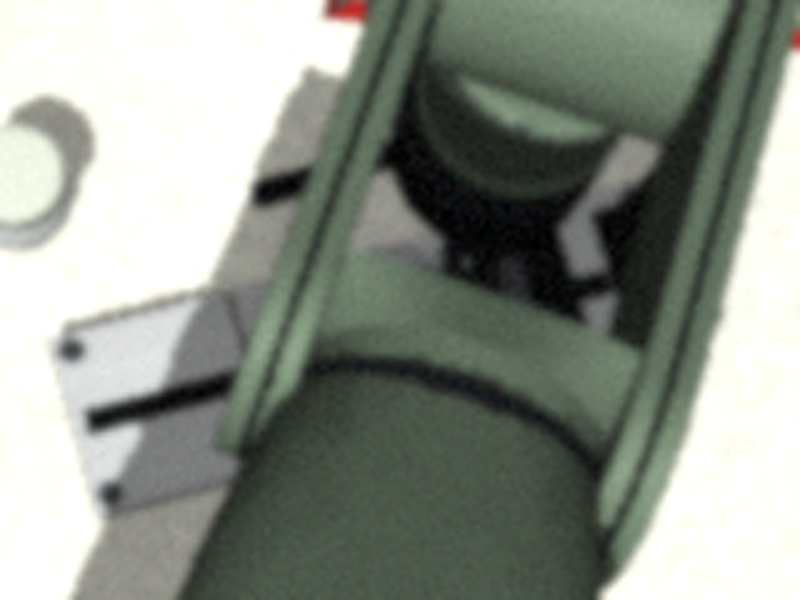

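View pics/side1c.png

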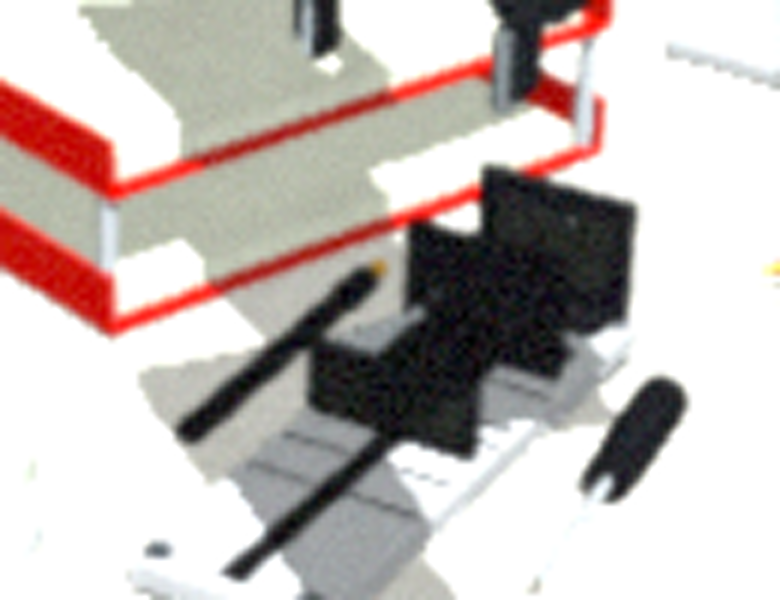

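Call:
arm_command(
  rows=[
    [[0, 0, 0, 0, 0, 0.03, 1], [0, 0, 0, 0, 0, 0.03, 1], [0, 0, 0, 0, 0, 0.03, 1], [0, 0, 0, 0, 0, 0, 1]],
  ],
)

```text
clock: 2.12
tcp_pos: [553.0, -109.0, 69.3]
orientation: [-0.003, 0.993, 0.116, -0.006]
wrist_force: [-1.1, 0.6, -1.6]
width: 85.8
```

```bash
python3 look.py 2 side
```

```text
t 2.12 tcp [ 553.  -109.    69.3] br [-20.6  -6.9  69.3] yawerr -2.1 tilt [-0.012  0.004 -1.   ] w 85.8 F [-1.1  0.6 -1.6] Fbr [ 0.9  0.9 -1.6] T [-0.02  0.08 -0.02]
```

View pics/side2c.png

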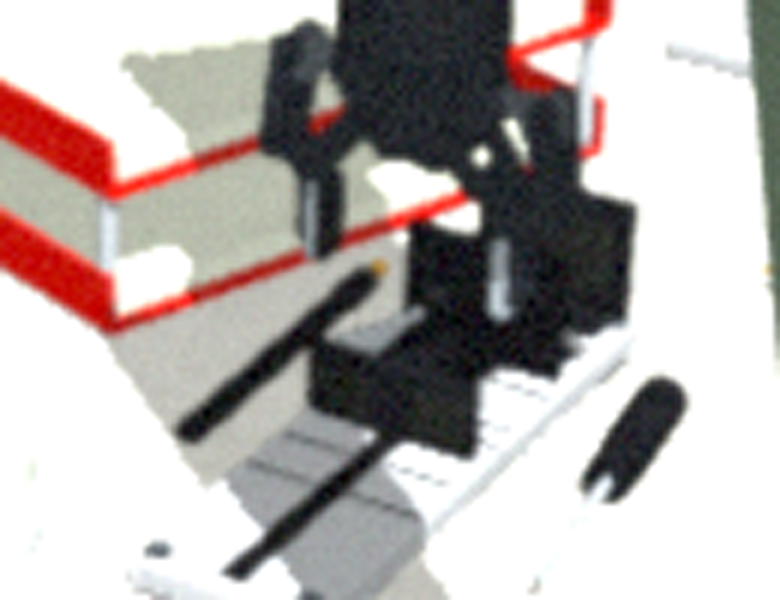

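Call:
arm_command(
  rows=[
    [[0, 0, 0, 0.0, 0, 0, 1], [0, 0, 0, 0, 0, 0, 1]],
  ],
)

```text
clock: 2.33
tcp_pos: [560.7, -110.7, 77.9]
orientation: [0.001, 0.993, 0.117, 0.002]
wrist_force: [-0.4, -0.1, -0.2]
width: 85.4
```

```bash
python3 look.py
```

```text
t 2.33 tcp [ 560.7 -110.7   77.9] br [-24.3 -13.9  77.9] yawerr -2.01 tilt [ 0.004 -0.002 -1.   ] w 85.4 F [-0.4 -0.1 -0.2] Fbr [ 0.   0.5 -0.2] T [-0.06  0.   -0.02]
```

Call:
arm_command(
  rows=[
    [[0, 0, 0, 0.0, 0, 0.005, 1], [0, 0, 0, 0, 0, 0.005, 1], [0, 0, 0, 0, 0, 0, 1], [0, 0, 0, 0, 0, 0, 1]],
  ],
)

```text
clock: 2.67
tcp_pos: [559.1, -109.2, 65.4]
orientation: [-0.0, 0.993, 0.117, -0.0]
wrist_force: [-0.2, 0.8, 0.3]
width: 85.3
```

```bash
python3 look.py 3 side; python3 look.py
python3 - <<'E'
from plan import *
s,_=state(); b=tocf(s['tcp_pos'])
for by in (b[1]-43,b[1]+43):
    for dx in(-11,11):
        u,v=proj('side',bw(b[0]+dx,by,b[2]+13)); print(by,dx,((u-290+.5)*6,(v-150+.5)*6))
for a in(.34,.38,.46):
    u,v=proj('side',bw(-62+58*np.cos(a),-17-58*np.sin(a)-4,50));print(a,((u-290+.5)*6,(v-150+.5)*6))
for by in(-42,42):
    u,v=proj('side',bw(4,by,58));print(by,((u-290+.5)*6,(v-150+.5)*6))
E
```

```text
t 2.67 tcp [ 559.1 -109.2   65.4] br [-22.4 -12.7  65.4] yawerr -1.93 tilt [-0.  0. -1.] w 85.3 F [-0.2  0.8  0.3] Fbr [ 0.9 -0.1  0.3] T [0.01 0.05 0.04]
t 2.72 tcp [ 559.2 -109.2   65.4] br [-22.4 -12.8  65.4] yawerr -1.93 tilt [ 0. -0. -1.] w 85.8 F [ 0.9 -0.   0.4] Fbr [-0.3 -0.8  0.4] T [-0.03 -0.06 -0.07]
-55.76555611289598 -11 (np.float64(335.71898110779057), np.float64(251.14159291837535))
-55.76555611289598 11 (np.float64(310.3870338121085), np.float64(270.44306849512765))
30.234443887104025 -11 (np.float64(507.65566669514385), np.float64(302.0097839188224))
30.234443887104025 11 (np.float64(483.54975341062095), np.float64(322.36281760835203))
0.34 (np.float64(333.96715853892556), np.float64(340.50739618589904))
0.38 (np.float64(330.646701158769), np.float64(338.4420760463067))
0.46 (np.float64(324.5300691037776), np.float64(334.1541129535566))
-42 (np.float64(318.1726789964706), np.float64(333.88168143064524))
42 (np.float64(488.1596510831713), np.float64(386.38942398860684))
```

View pics/side3c.png

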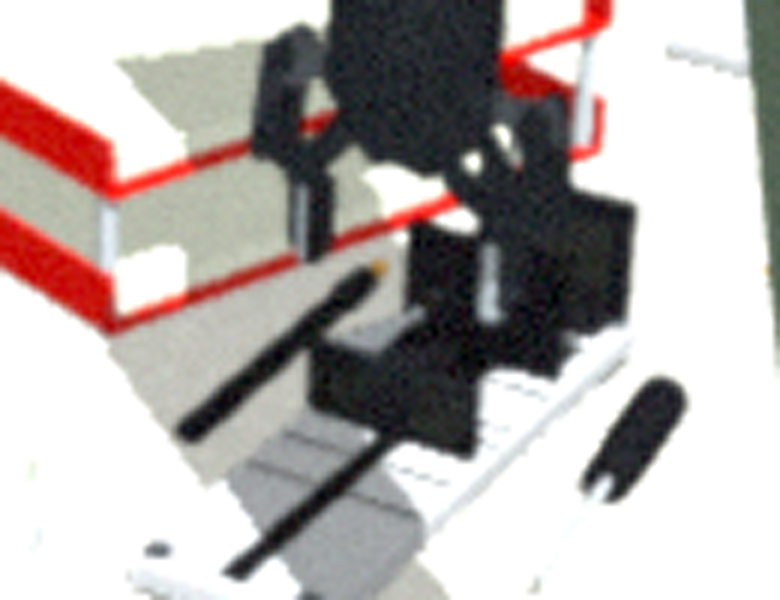

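Call:
arm_command(
  rows=[
    [[0, 0, 0, 0, 0, 0.003, 1], [0, 0, 0, 0, 0, 0.006, 1], [0, 0, 0, 0, 0, 0.008, 1], [0, 0, 0, 0, 0, 0.008, 1], [0, 0, 0, 0, 0, 0.007, 1], [0, 0, 0, 0, 0, 0.004, 1], [0, 0, 0, 0, 0, 0.002, 1], [0, 0, 0, 0, 0, 0, 1]],
  ],
)

```text
clock: 3.38
tcp_pos: [558.5, -109.1, 26.3]
orientation: [-0.0, 0.993, 0.117, -0.001]
wrist_force: [-0.0, -0.2, 0.4]
width: 85.1
```

Call:
arm_command(
  rows=[
    [[0, 0, 0, 0, -0.001, 0, 1], [0, 0, 0, 0, -0.002, 0, 1], [0, 0, 0, 0, -0.002, 0, 1], [0, 0, 0, 0, -0.002, 0, 1]],
  ],
)

```text
clock: 3.72
tcp_pos: [557.8, -102.4, 27.7]
orientation: [0.0, 0.993, 0.117, 0.0]
wrist_force: [-0.2, -0.4, -0.5]
width: 85.6
```

```bash
python3 look.py 4 side; python3 look.py
```

```text
t 3.72 tcp [ 557.8 -102.4   27.7] br [-15.4 -13.2  27.7] yawerr -1.93 tilt [ 0.001 -0.    -1.   ] w 85.6 F [-0.2 -0.4 -0.5] Fbr [-0.3  0.3 -0.5] T [ 0.04 -0.04 -0.02]
t 3.77 tcp [ 557.5 -101.9   27.6] br [-15.  -13.1  27.6] yawerr -1.92 tilt [ 0.  0. -1.] w 85.6 F [-0.3  0.6 -0.1] Fbr [ 0.6  0.2 -0.1] T [ 0.03  0.01 -0.02]
```

View pics/side4c.png

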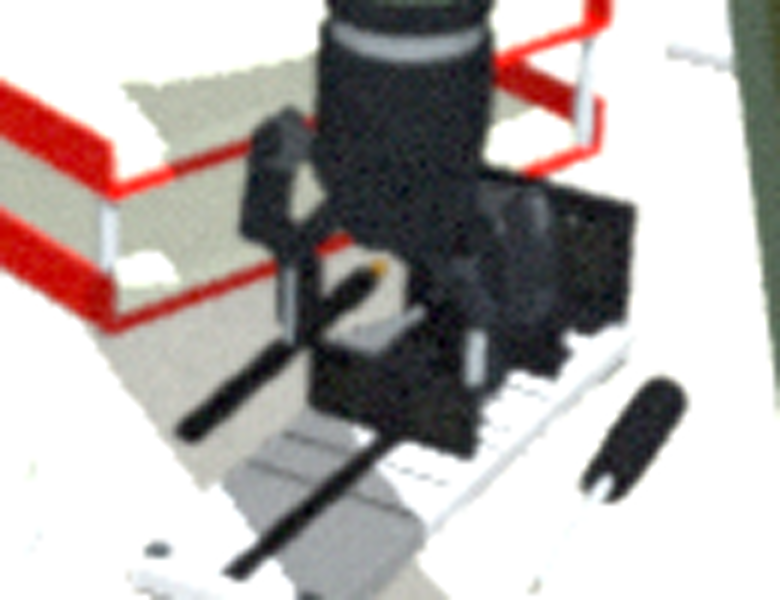

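Call:
arm_command(
  rows=[
    [[0, 0, 0, 0.002, 0, 0, 1], [0, 0, 0, 0.003, -0.001, 0, 1], [0, 0, 0, 0.002, -0.001, 0, 1], [0, 0, 0, 0, -0.002, 0, 1], [0, 0, 0, 0, -0.002, 0, 1], [0, 0, 0, 0, -0.002, 0, 1]],
  ],
)

```text
clock: 4.27
tcp_pos: [563.1, -94.1, 27.5]
orientation: [0.001, 0.993, 0.118, 0.001]
wrist_force: [0.7, -5.4, -2.4]
width: 85.4
```

```bash
python3 look.py
```

```text
t 4.27 tcp [563.1 -94.1  27.5] br [ -9.  -20.6  27.5] yawerr -1.87 tilt [ 0.002 -0.003 -1.   ] w 85.4 F [ 0.7 -5.4 -2.4] Fbr [-5.4  0.7 -2.4] T [-0.67 -0.22  0.28]
```

Call:
arm_command(
  rows=[
    [[0, 0, 0, 0, 0, 0, 1], [0, 0, 0, 0, 0, 0, 1]],
  ],
)

```text
clock: 4.43
tcp_pos: [563.0, -93.7, 27.5]
orientation: [0.001, 0.993, 0.118, 0.001]
wrist_force: [1.7, -4.1, -1.4]
width: 85.6
```

```bash
python3 look.py 5 side; python3 look.py
```

```text
t 4.43 tcp [563.  -93.7  27.5] br [ -8.5 -20.6  27.5] yawerr -1.92 tilt [ 0.001 -0.001 -1.   ] w 85.6 F [ 1.7 -4.1 -1.4] Fbr [-4.4 -0.5 -1.4] T [-0.56 -0.34  0.22]
t 4.48 tcp [563.  -93.7  27.5] br [ -8.5 -20.6  27.5] yawerr -1.93 tilt [ 0.001 -0.001 -1.   ] w 85.6 F [ 2.  -3.9 -1. ] Fbr [-4.3 -0.9 -1. ] T [-0.59 -0.4   0.24]
```

View pics/side5c.png

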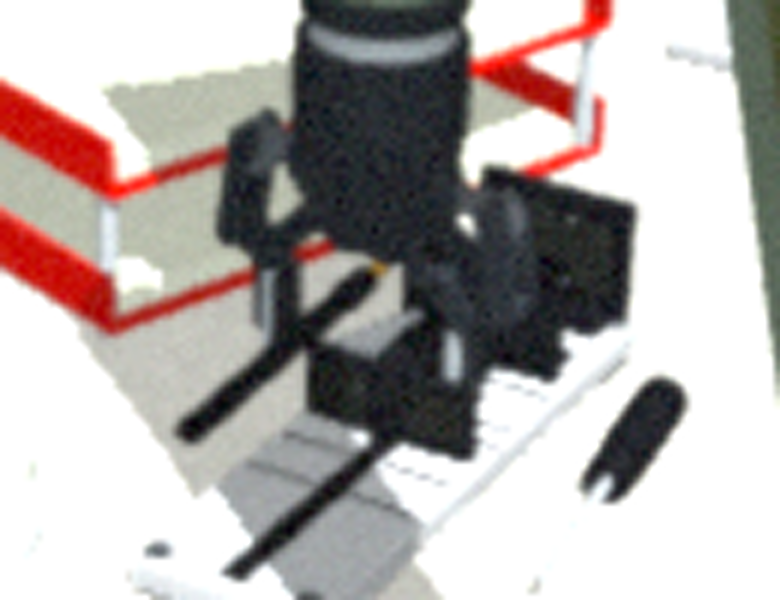

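Call:
arm_command(
  rows=[
    [[0, 0, 0, 0, -0.002, 0, 1], [0, 0, 0, 0, -0.004, 0, 1], [0, 0, 0, -0.0003, -0.006, 0, 1], [0, 0, 0, -0.0003, -0.007, 0, 1], [0, 0, 0, -0.0003, -0.007, 0, 1], [0, 0, 0, -0.0003, -0.007, 0, 1], [0, 0, 0, -0.0003, -0.006, 0, 1], [0, 0, 0, -0.0002, -0.005, 0, 1]],
  ],
)

```text
clock: 5.15
tcp_pos: [551.1, -51.5, 27.5]
orientation: [0.001, 0.993, 0.118, 0.001]
wrist_force: [2.0, -6.7, -2.1]
width: 85.4
```

```bash
python3 look.py 6 side; python3 look.py
```

```text
t 5.15 tcp [551.1 -51.5  27.5] br [ 35.3 -20.3  27.5] yawerr -1.89 tilt [ 0.002 -0.002 -1.   ] w 85.4 F [ 2.  -6.7 -2.1] Fbr [-7.  -0.2 -2.1] T [-0.96 -0.5   0.3 ]
t 5.2 tcp [550.8 -50.6  27.4] br [ 36.3 -20.3  27.4] yawerr -1.88 tilt [ 0.001 -0.001 -1.   ] w 85.1 F [ 1.9 -4.  -1.1] Fbr [-4.4 -0.7 -1.1] T [-0.61 -0.39  0.18]
```

View pics/side6c.png

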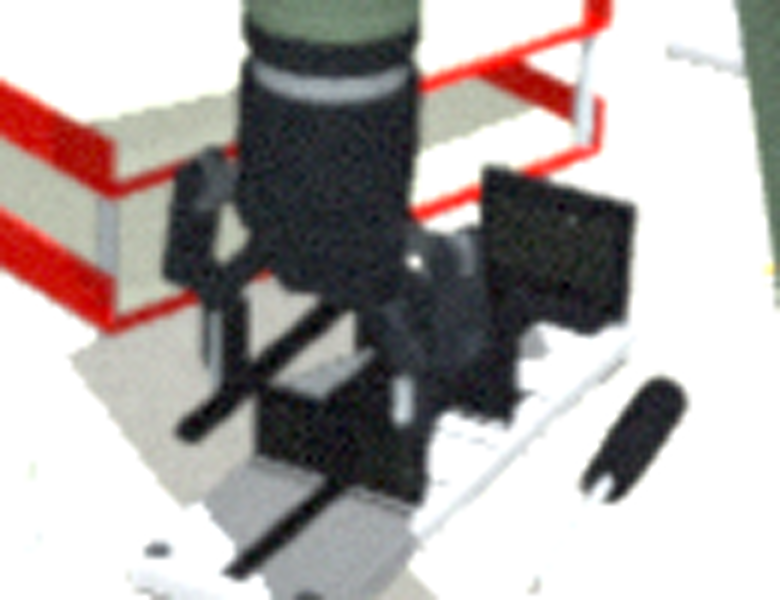

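Call:
arm_command(
  rows=[
    [[0, 0, 0, -0.0001, -0.003, 0, 1], [0, 0, 0, -0.0002, -0.005, 0, 1], [0, 0, 0, -0.0002, -0.007, 0, 1], [0, 0, 0, -0.0002, -0.007, 0, 1], [0, 0, 0, -0.0002, -0.006, 0, 1], [0, 0, 0, -0.0002, -0.005, 0, 1], [0, 0, 0, -0.0001, -0.004, 0, 1], [0, 0, 0, 0, -0.002, 0, 1]],
  ],
)

```text
clock: 5.87
tcp_pos: [540.7, -14.3, 27.5]
orientation: [0.002, 0.993, 0.118, 0.0]
wrist_force: [0.4, -8.7, -3.2]
width: 85.6
```

Call:
arm_command(
  rows=[
    [[0, 0, 0, 0, 0, 0, 1], [0, 0, 0, 0, 0, 0, 1]],
  ],
)

```text
clock: 6.03
tcp_pos: [540.6, -14.2, 27.5]
orientation: [0.001, 0.993, 0.118, 0.0]
wrist_force: [2.5, -5.5, -1.7]
width: 85.5
```

```bash
python3 look.py 7 ; python3 look.py
```

```text
t 6.03 tcp [540.6 -14.2  27.5] br [ 74.2 -20.1  27.5] yawerr -1.88 tilt [ 0.001 -0.002 -1.   ] w 85.5 F [ 2.5 -5.5 -1.7] Fbr [-6.  -0.9 -1.7] T [-0.91 -0.31  0.3 ]
t 6.13 tcp [540.6 -14.2  27.4] br [ 74.1 -20.1  27.4] yawerr -1.89 tilt [ 0.001 -0.002 -1.   ] w 85.4 F [ 2.1 -6.  -2. ] Fbr [-6.4 -0.5 -2. ] T [-0.9  -0.32  0.31]
```

View pics/side7c.png

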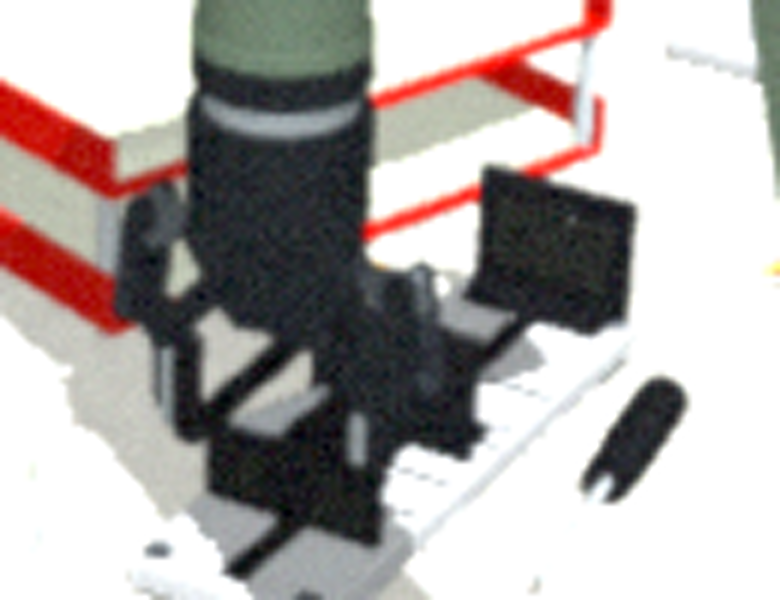

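View pics/top7c.png

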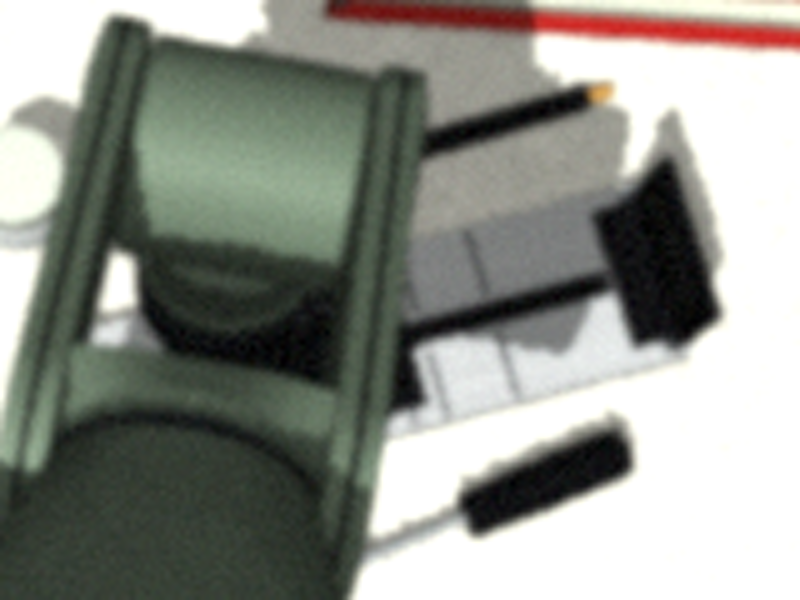

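Run:
```python
import cv2,numpy as np
p=cv2.imread('pics/top7.png'); q=p[215:245,365:420]; cv2.imwrite('pics/t7z.png',cv2.resize(q,None,fx=14,fy=14,interpolation=cv2.INTER_CUBIC))
p=cv2.imread('pics/side7.png'); q=p[205:250,345:400]; q=np.clip(q*0.8,0,255).astype('uint8');cv2.imwrite('pics/s7z.png',cv2.resize(q,None,fx=12,fy=12,interpolation=cv2.INTER_CUBIC))
```

```text
(no output)
```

View pics/t7z.png

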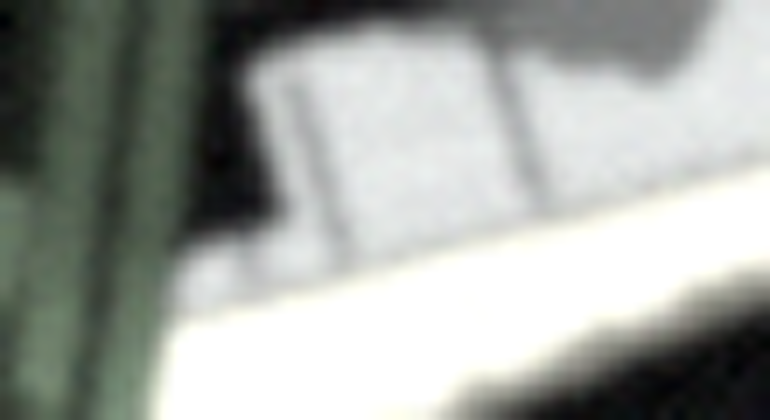

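View pics/s7z.png

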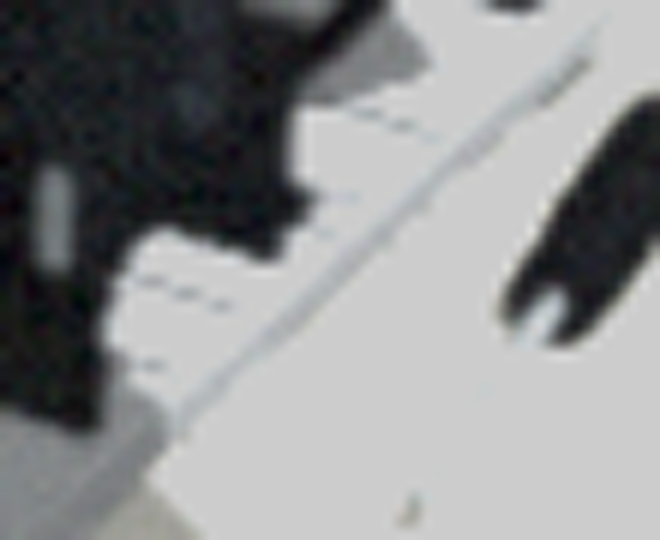

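Call:
arm_command(
  rows=[
    [[0, 0, 0.5, -0.002, 0, 0, 0.65], [0, 0, 0.5, -0.002, 0, 0, 0.65], [0, 0, 0, -0.002, 0.0001, 0, 0.65], [0, 0, 0, -0.002, 0.0001, 0, 0.65], [0, 0, 0, 0, 0, 0, 0.65]],
  ],
  force=40,
)

```text
clock: 6.55
tcp_pos: [535.4, -16.4, 28.7]
orientation: [0.001, 0.994, 0.109, 0.003]
wrist_force: [6.1, -5.9, -2.1]
width: 70.5
```

```bash
python3 look.py 8 side ; python3 look.py
```

```text
t 6.55 tcp [535.4 -16.4  28.7] br [ 73.4 -14.5  28.7] yawerr -2.94 tilt [ 0.007 -0.002 -1.   ] w 70.5 F [ 6.1 -5.9 -2.1] Fbr [-7.4 -4.3 -2.1] T [-0.87 -0.9   0.26]
t 6.6 tcp [535.4 -16.4  28.7] br [ 73.4 -14.5  28.7] yawerr -2.94 tilt [ 0.006 -0.002 -1.   ] w 70.6 F [ 5.7 -5.8 -0.4] Fbr [-7.1 -4.  -0.4] T [-0.86 -0.88  0.24]
```

View pics/side8c.png

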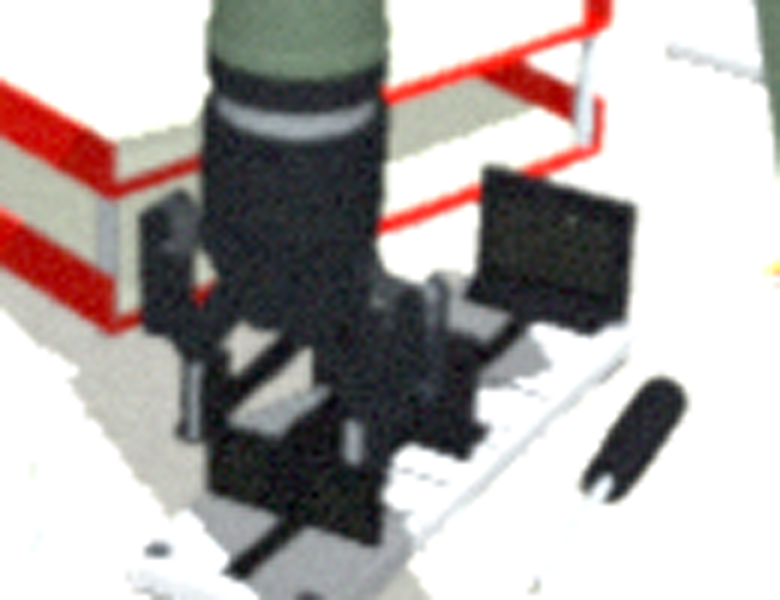

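Call:
arm_command(
  rows=[
    [[0, 0, 0, -0.001, 0, 0, 0.6], [0, 0, 0, -0.001, 0, 0, 0.5], [0, 0, 0, -0.001, 0, 0, 0.4], [0, 0, 0, -0.001, 0, 0, 0.3], [0, 0, 0, -0.001, 0, 0, 0.3], [0, 0, 0, 0, 0, 0, 0.3]],
  ],
  force=40,
)

```text
clock: 7.1
tcp_pos: [531.0, -17.6, 29.4]
orientation: [0.002, 0.994, 0.109, 0.003]
wrist_force: [4.4, -6.3, 1.8]
width: 55.5
```

```bash
python3 look.py 9 side ; python3 look.py
```

```text
t 7.1 tcp [531.  -17.6  29.4] br [73.4 -9.9 29.4] yawerr -2.94 tilt [ 0.007 -0.003 -1.   ] w 55.5 F [ 4.4 -6.3  1.8] Fbr [-7.2 -2.6  1.8] T [-0.84 -0.59  0.18]
t 7.15 tcp [530.9 -17.6  29.3] br [73.4 -9.9 29.3] yawerr -2.93 tilt [ 0.007 -0.003 -1.   ] w 55.6 F [ 4.5 -5.4  2. ] Fbr [-6.4 -2.9  2. ] T [-0.89 -0.54  0.17]
```

View pics/side9c.png

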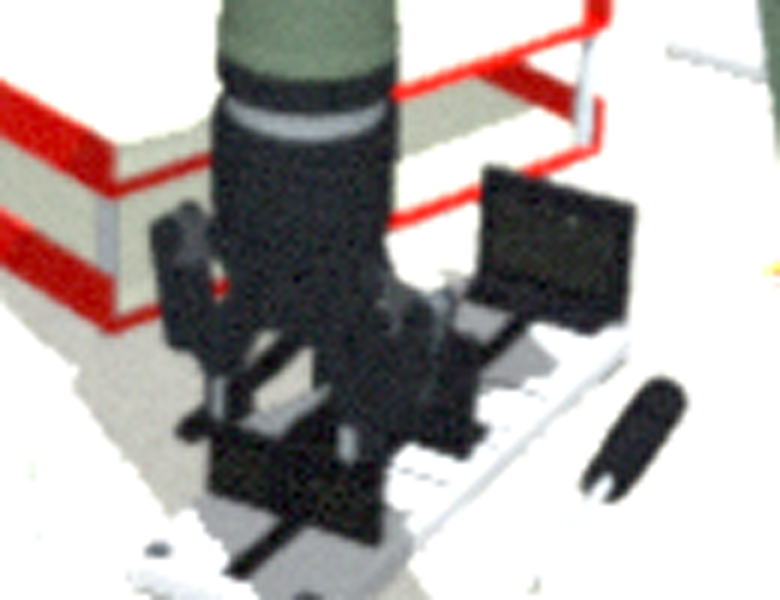

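Call:
arm_command(
  rows=[
    [[0, 0, -0.4, -0.001, 0, 0, 0.2], [0, 0, -0.4, -0.001, 0, 0, 0.1], [0, 0, -0.4, -0.001, 0, 0, 0.0], [0, 0, -0.4, -0.001, -0.0002, 0, -0.05], [0, 0, -0.4, 0, -0.0002, 0, -0.1], [0, 0, 0, 0, 0, 0, -0.15], [0, 0, 0, 0, 0, 0, -0.15]],
  ],
  force=40,
)

```text
clock: 7.73
tcp_pos: [526.0, -18.5, 29.4]
orientation: [0.002, 0.992, 0.126, 0.002]
wrist_force: [1.2, -7.5, 6.2]
width: 36.3
```

```bash
python3 look.py 10 ; python3 look.py
```

```text
t 7.73 tcp [526.  -18.5  29.4] br [73.9 -5.  29.4] yawerr -0.91 tilt [ 0.005 -0.003 -1.   ] w 36.3 F [ 1.2 -7.5  6.2] Fbr [-7.6  0.9  6.2] T [-1.08 -0.11  0.21]
t 7.83 tcp [526.  -18.5  29.4] br [73.9 -4.9 29.4] yawerr -0.91 tilt [ 0.005 -0.003 -1.   ] w 36.3 F [ 0.7 -6.5  6. ] Fbr [-6.5  1.1  6. ] T [-1.02 -0.12  0.25]
```

View pics/side10c.png

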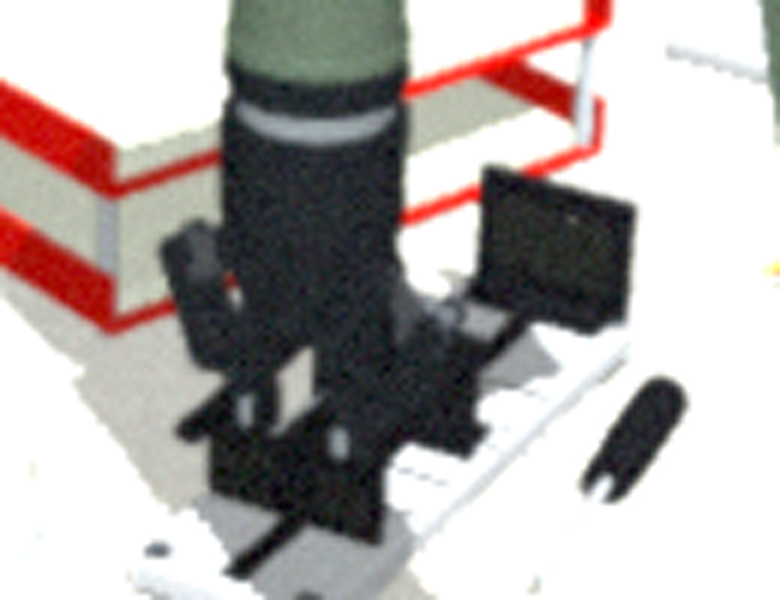

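Call:
arm_command(
  rows=[
    [[0, 0, 0, 0, 0, 0, -0.3], [0, 0, 0, 0, 0, 0, -0.5], [0, 0, 0, 0, 0, 0, -1], [0, 0, 0, 0, 0, 0, -1], [0, 0, 0, 0, 0, 0, -1], [0, 0, 0, 0, 0, 0, -1]],
  ],
  force=40,
)

```text
clock: 8.33
tcp_pos: [524.8, -18.7, 29.6]
orientation: [0.002, 0.992, 0.128, 0.001]
wrist_force: [-2.5, -7.3, 10.5]
width: 31.4
```

```bash
python3 look.py 11 ; python3 look.py
python3 - <<'E'
import cv2,numpy as np
p=cv2.imread('pics/top11.png'); q=p[215:245,365:420]; cv2.imwrite('pics/t11z.png',cv2.resize(q,None,fx=14,fy=14,interpolation=cv2.INTER_CUBIC))
E
```

```text
t 8.33 tcp [524.8 -18.7  29.6] br [73.9 -3.7 29.6] yawerr -0.77 tilt [ 0.002 -0.004 -1.   ] w 31.4 F [-2.5 -7.3 10.5] Fbr [-6.4  4.4 10.5] T [-1.2   0.26  0.76]
t 8.43 tcp [524.8 -18.8  29.6] br [73.9 -3.7 29.6] yawerr -0.77 tilt [ 0.002 -0.004 -1.   ] w 31.0 F [-3.6 -8.3 11.8] Fbr [-7.   5.7 11.8] T [-1.17  0.2   0.73]
```

View pics/side11c.png

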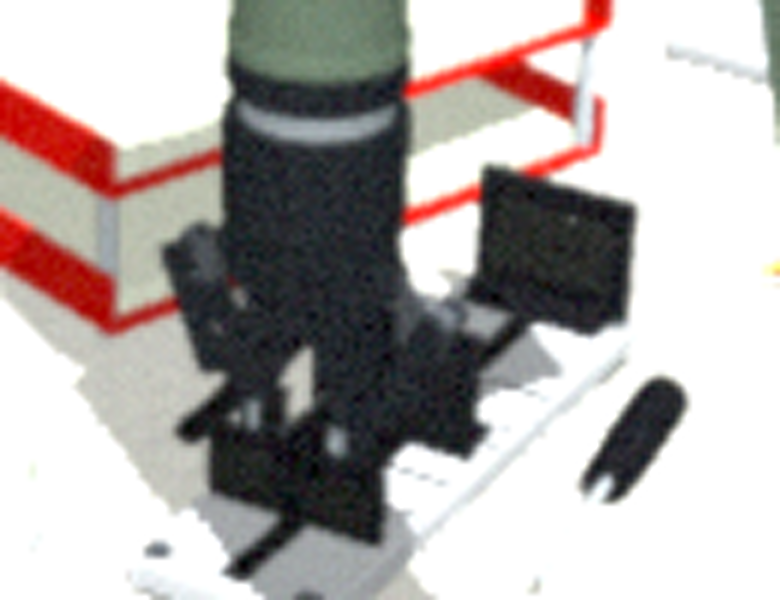

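View pics/t11z.png

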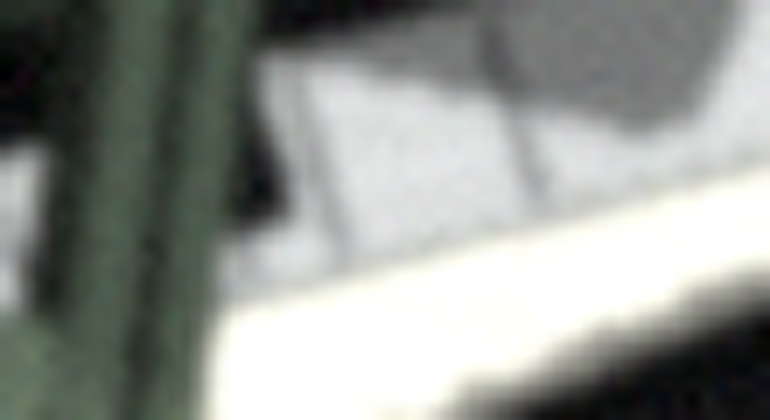

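Call:
arm_command(
  rows=[
    [[0, 0, 0, 0, 0, 0, -1], [0, 0, 0, 0, 0, 0, -1], [0, 0, 0, 0, 0, 0, -1], [0, 0, 0, 0, 0, 0, -1]],
  ],
  force=40,
)

```text
clock: 8.77
tcp_pos: [524.8, -18.8, 29.6]
orientation: [0.002, 0.992, 0.128, 0.001]
wrist_force: [-2.6, -7.1, 10.5]
width: 31.4
```

```bash
python3 look.py 12 ; python3 look.py
python3 - <<'E'
import cv2,numpy as np
for k in(8,9,10,12):
    p=cv2.imread(f'pics/side{k}.png'); q=p[195:245,315:375]; q=np.clip(q.astype(float)*1.8,0,255).astype('uint8');cv2.imwrite(f'pics/s{k}z.png',cv2.resize(q,None,fx=6.5,fy=6,interpolation=cv2.INTER_CUBIC))
a=[cv2.imread(f'pics/s{k}z.png') for k in(8,9,10,12)]
cv2.imwrite('pics/cmp.png',np.vstack([np.hstack(a[:2]),np.hstack(a[2:])]))
E
```

```text
t 8.77 tcp [524.8 -18.8  29.6] br [73.9 -3.7 29.6] yawerr -0.77 tilt [ 0.002 -0.004 -1.   ] w 31.4 F [-2.6 -7.1 10.5] Fbr [-6.2  4.4 10.5] T [-1.22  0.27  0.77]
t 8.87 tcp [524.8 -18.8  29.6] br [73.9 -3.7 29.6] yawerr -0.77 tilt [ 0.002 -0.004 -1.   ] w 31.5 F [-3.7 -8.4 10.1] Fbr [-7.1  5.8 10.1] T [-1.19  0.28  0.73]
```

View pics/cmp.png

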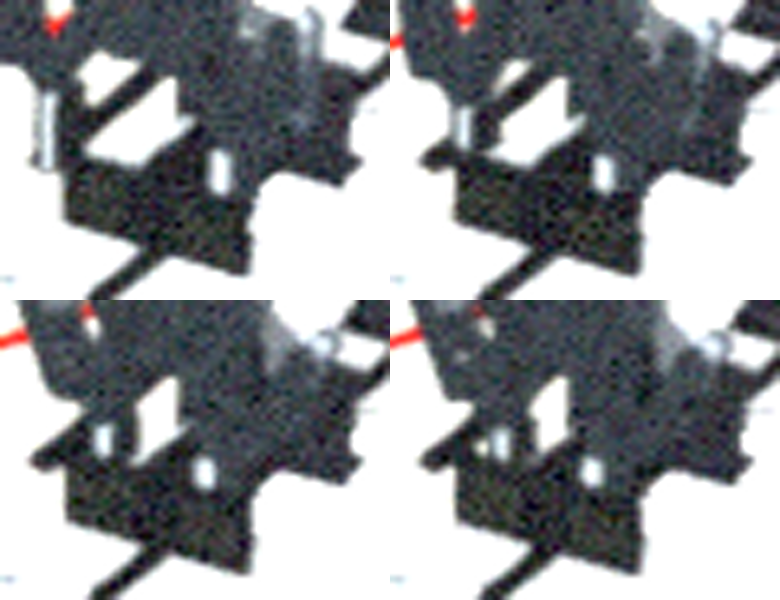

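```bash
python3 -c "
from rig import r
print(r.finish_job())"; python3 look.py
```

```text
the job is handed in; nothing more can be done
None
the job is handed in; nothing more can be done
```

The leg is drawn out to the mark with the lever squeezed shut, and the job was handed in at about 8.9 s with the fingers still holding on at 40 N. I pulled the leg out by its bar, checked the toe against the lines, and only then closed the fingers on the stem and lever.

**Toe position:** Enlarged crops from the top camera showed the toe edge about midway between the two lines. I read a slide of about 85.7 mm before the squeeze and about 84 mm after it, inside the 77 to 93 mm window. The tool had not moved when I last read it, 0.4 s after the squeeze.

**Lever:** I inferred that it is shut. The fingers hide the blade, so I couldn't see it directly. The finger opening held steady at about 31.4 mm, which is slightly under the stated 33 mm for stem and blade together. I put the gap down to finger compliance and didn't test it.

**Forces:** At the end the wrist force was about 13 N, roughly 7 N along the slide from the spring and 10 N upward from the squeeze.

**Other items:** I saw no contact with anything else on the desk. The antenna and screwdriver look unmoved in the side pictures, but I only compared those by eye and did not check the far items individually.

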